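# Set two balls at the top of a rolling track

### The arm

A 6-joint arm with a two-finger parallel gripper is mounted at the origin on the work surface. World frame = base frame: x ahead of the robot, y to its left, z up, the work surface at z = 0. Lengths are in m, angles in rad, forces in N, time in s.
With the tool pointing down it reaches from about 0.25 to 0.725 m from the base axis. Payload 4 kg.
Tool frame: the origin (TCP) lies midway between the tips of the shut fingers; the grasp point (between the pads) lies 19 mm behind it (bot.grip_point_offset is the distance from the TCP to the grasp point, in m); z points along the fingers, y is the line along which they close (so a half turn about z gives the same grasp; the last joint's range is limited). The gripper opens to 85 mm and grips with 20 to 120 N. Pads are 22 mm wide; open, the fingers measure 114 mm over their backs; the gripper's body (76 mm by 85 mm) begins 54 mm behind the grasp point. The pads swing forward as they close: fully open they stand 13 mm farther back than shut.
Start: joints at [-1.234, 0.241, 0.005, 1.335, 0, 1.571], TCP at [0.165, -0.472, 0.231] pointing down, gripper open.
Joint ranges: [-2.72, 2.72], [-1.05, 1.87], [-1.09, 1.28], [-1.99, 2.15], [-1.42, 1.44], [-3.14, 3.14]. Speed limits (rad/s): [2.79, 2.79, 3.14, 3.14, 3.14, 3.14].

### API

Orientations are given as a unit quaternion [x, y, z, w].
In Python, from workcell import bot gives the robot as it stands.
- The arm moves only by the tool step_arm, never from a script. Its argument "targets" is text: rows parted by semicolons, each of 7 numbers parted by spaces: the opening, from -1 (shut) to 1 (fully open), so that 0 is half open, then the shift along the world's x, y, z normalised to -1 to 1, where 1 is 0.5 m, then the turn, a rotation vector about the world's x, y, z normalised to -1 to 1, where 1 is pi/4 rad. In form: gripper x y z wx wy wz; .... A call has 1 to 10 rows; each row is the pose to reach, as a shift and turn from the pose commanded when the call began; what a row does not reach only later rows make up. A row lasts 1/12 s, in which the tool goes at most 41.7 mm and 7.16 degrees, less where a joint would pass 70% of its speed; a pose out of reach is approached as far as the arm can. A call with a number of a shift or a turn outside -1 to 1 is refused whole. A call with a gripper value outside its range is refused whole. The fingers move at their own pace and stop on an object; the grip force is fixed at half the most. Time passes only in rows, so rows that repeat a pose let the fingers close. It gives the time, the measured TCP pose, the force, the opening and the grip force at its end, in the units of the state.
- bot.get_obs(): the state, without advancing time (a new reading comes with each control period).
- bot.camera(name): name is "scene" or "top"; returns the picture (420x560x3 uint8, red, green, blue); there is no depth.
- bot.camera_info(name): a dict with "vertical_fov" (degrees; the focal length in pixels is half the picture's height over the tangent of half this angle, whatever the lens; pixels are square), "cx", "cy" (the principal point, pixels), "D" ([k1, k2, p1, p2, k3] as OpenCV has them; the pictures are not rectified), "pose" (4x4, takes a point from camera to world coordinates). Camera axes: x right, y up, looking along -z (the intrinsics and any distortion apply to the point x, -y, -z); pixel columns grow to the right and rows downward; lengths in m; the calibration is good to about 2 mm. A picture is of the moment at which its call begins. camera_info takes no time and is no camera call.
- bot.job_done(): hands the job in; it is judged then, once.
The state is a dict: "clock": time; "joint_pos": joint angles; "joint_vel": joint speeds; "tau": joint torques, N m; "eef_pos": TCP position; "tool_rot": TCP orientation; "ft_force": force on the tool from outside, world axes, zero at the start; "ft_torque": the same for the moment, N m; "grip_width": finger opening in m; "grasp_force": force on a finger pad.
Only numpy, scipy, OpenCV 4.12 (cv2) and the standard library are available. Lean on these libraries where they do the work, as an engineer would, in place of code of your own. Each camera call takes 0.05 s, during which the arm holds its last target. There are 200 camera calls.

### The job

Get the track ready for a rolling race: with the fingertips, gently push the silvery metal ball and the wooden ball, each up its own lane, over the blue ridge and into the resting place between the ridge and the red top stop, so that both stay there and do not roll back. Only push them along: do not grip, lift or press the balls hard, and leave the other things on the desk where they are.

Things in the scene. Friction and masses are not known exactly. Their poses are not given: they have to be found in the camera images.
- track: White two-lane rolling track, 280 x 150 mm, fixed, sloping 5 degrees. Origin: middle of its floor surface, 34 mm above the desk. x: uphill along the floor, y: across, z: square to the floor. Lanes centred at y = +37.5 and -37.5 mm, each 45 mm wide between plywood walls 12 mm high (outer 15, middle 30 mm thick).
- low_lip (a point): Low end of the track, at track x = -135 mm, y = 0, on the floor: inner face of a grey lip 10 mm high and 5 mm thick across both lanes. A ball let go below the ridge rolls down to it and lies with its centre at track x = -116 mm.
- ridge (a point): Blue half-round ridge across both lanes, 2 mm high, rounded with 10 mm radius; this point lies at track x = 85 mm (its crest), y = 0, at floor height. A ball whose centre passes the crest stays behind it.
- rest (a point): Middle of the track (y = 0, floor height) at track x = 96 mm, where a ball's centre lies when it leans back on the ridge from above. The red top stop, 30 mm high, has its face at track x = 130 mm; a ball touches it with its centre at 108 mm.
- metal_ball: Smooth, slippery bare-aluminium ball (silvery), 44 mm in diameter, about 0.12 kg. Origin: its centre, 22 mm above the lane floor. It starts at rest on the low lip in one of the two lanes (which one varies). Its axes turn as it rolls.
- wood_ball: Smooth, slippery dark wooden ball, 44 mm in diameter, about 0.04 kg. Origin: its centre, 22 mm above the lane floor. It starts at rest on the low lip in the other lane. Its axes turn as it rolls.
- beaker: Glass beaker, 68 mm wide, 90 mm high, standing beyond the track. Bystander. Origin: centre of its underside.
- stopwatch: Black stopwatch lying flat, 60 mm round, 16 mm high, with a yellow button 5 mm thick on its rim at +x, short of the low end of the track. Bystander. Origin: centre of its underside.
- weight_box: Blue block, 70 x 110 x 22 mm, with ten small steel weights fixed in it that stand up to 34 mm, beyond the high end of the track. Bystander. Origin: centre of its underside; long side along y.

How it is judged:
By the outcome, as a careful person would: the job done as asked, in the order asked, and still so for the second after the job is handed in, with the robot touching nothing.
It also fails if it takes over 59 s, if anything falls off the work surface, if the arm or the gripper's body presses on something with over 40 N, if the wrist force passes 120 N, or if a joint passes its speed limit or range.

## Working session

There is one attempt and no reset: what is moved stays moved. The work goes in short steps, Python scripts to look and compute and a tool call to move; the robot and the scene stay as the last step left them, time stands still between calls to the robot, and variables do not carry over. Pictures are saved under pics/ and viewed, at most 10 in all, crops included, and the job is handed in when it is done.

Besides the shell and the picture viewer there is one more tool, called after "Emit:" in YAML: its name, and indented under it one key for each argument. step_arm: Moves the arm, as the interface text tells. Scaled input: -1 to 1 covers 0.5 m each way for a shift and pi/4 rad each way for a turn. Its arguments: {"type":"object","properties":{"targets":{"type":"string"}},"required":["targets"]}

```bash
mkdir -p pics
python3 - <<'E'
from workcell import bot
import cv2
for n in("scene","top"):
    i=bot.camera_info(n);print(n,i)
    cv2.imwrite(f"pics/{n}0.png",bot.camera(n)[:,:,::-1])
o=bot.get_obs();print(o["eef_pos"],o["tool_rot"],o["grip_width"],o["clock"])
E
```

```text
scene {'vertical_fov': 47.32270861756787, 'cx': 283.20593267165964, 'cy': 212.73299196911353, 'D': array([0.02120207, 0.        , 0.        , 0.        , 0.        ]), 'pose': array([[ 0.7155714 , -0.41846824,  0.55932271,  1.20117011],
       [ 0.69840379,  0.44437617, -0.56103651, -0.58625952],
       [-0.01377372,  0.79209479,  0.61024269,  0.70464436],
       [ 0.        ,  0.        ,  0.        ,  1.        ]])}
top {'vertical_fov': 55.948729319163974, 'cx': 281.12812907587147, 'cy': 210.02566878898324, 'D': array([0.02005744, 0.        , 0.        , 0.        , 0.        ]), 'pose': array([[ 0.01929437,  0.97233154, -0.23280703,  0.34752097],
       [-0.99980994,  0.01811334, -0.00720996,  0.02021699],
       [-0.00279355,  0.2329019 ,  0.97249622,  1.12435549],
       [ 0.        ,  0.        ,  0.        ,  1.        ]])}
[ 0.1650529 -0.4713765  0.2305281] [ 9.85852948e-01  1.67610012e-01 -1.50440884e-04 -9.09366303e-04] 0.08559522937737839 0.1
```

View pics/scene0.png

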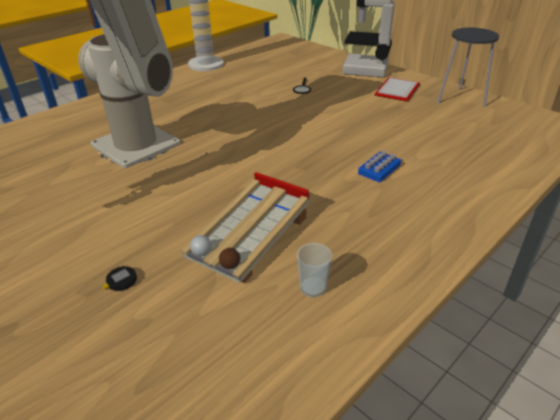

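View pics/top0.png

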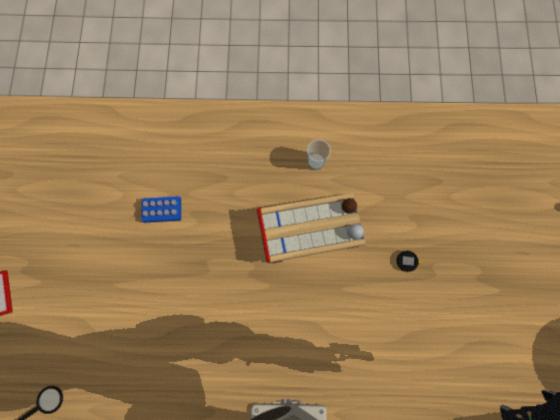

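The pictures show the track uphill to the robot's left (+y). The red stop is at about (265,233) in top, the wooden ball at (349,206) and the metal ball at (356,231). I'll enlarge both views.

Run:
```python
import cv2,numpy as np
a=cv2.imread("pics/top0.png")[180:275,245:375]
cv2.imwrite("pics/t0c.png",cv2.resize(a,None,fx=6,fy=6,interpolation=cv2.INTER_CUBIC))
a=cv2.imread("pics/scene0.png")[165:290,180:320]
cv2.imwrite("pics/s0c.png",cv2.resize(a,None,fx=4.5,fy=4.5,interpolation=cv2.INTER_CUBIC))
```

```text
(no output)
```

View pics/t0c.png

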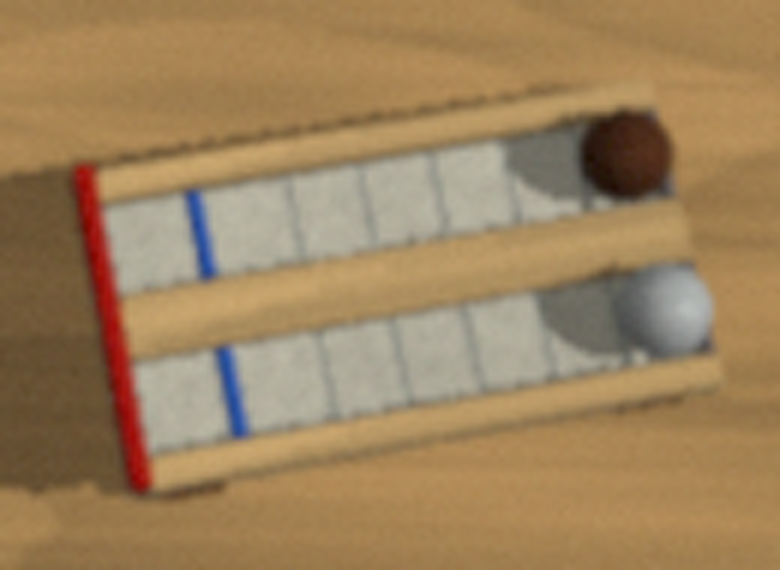

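View pics/s0c.png

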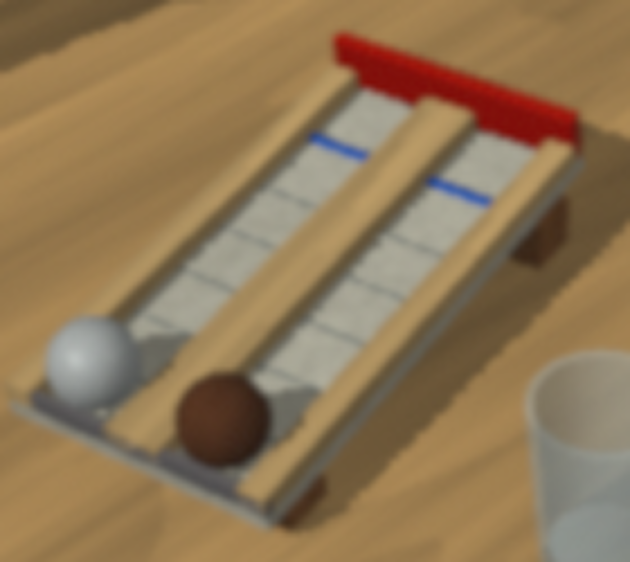

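```bash
cat > h.py <<'E'
import numpy as np,cv2
from scipy.spatial.transform import Rotation as R
from workcell import bot
def proj(n,P):
    i=bot.camera_info(n);f=210/np.tan(np.radians(i["vertical_fov"])/2)
    T=np.linalg.inv(i["pose"]);p=P@T[:3,:3].T+T[:3,3];p=p*[1,-1,-1]
    K=np.array([[f,0,i["cx"]],[0,f,i["cy"]],[0,0,1.]])
    return cv2.projectPoints(p,np.zeros(3),np.zeros(3),K,i["D"])[0][:,0]
def track(q): return R.from_euler('z',q[2])*R.from_euler('y',-np.radians(5)),np.array([q[0],q[1],.034])
def world(q,P): r,t=track(q);return r.apply(np.array(P)/1000.)+t
E
python3 - <<'E'
from h import *
from scipy.optimize import least_squares
P=[(-116,-37.5,22),(-116,37.5,22),(85,-37.5,2),(85,37.5,2),(130,-75,30),(130,75,30)]
t=(np.array([(627,154),(668,311),(201,235),(231,392),(95,168),(150,487)])+.5)/6-.5+[245,180]
s=(np.array([(222,420),(93,362),(458,192),(337,146)])+.5)/4.5-.5+[180,165]
def fun(q,a=1,b=1): return np.r_[a*(proj("top",world(q,P))-t).ravel(),b*(proj("scene",world(q,P[:4]))-s).ravel()]
for a,b in((1,1),(1,0),(0,1)):
    r=least_squares(fun,[.45,0,1.6],x_scale=[.1,.1,.1],args=(a,b));print(r.x,np.degrees(r.x[2]))
    print(np.round(fun(r.x),1))
    if a*b: q=r.x;np.save("q.npy",q);print(world(q,P),world(q,[(0,0,0)]))
E
```

```text
[ 0.56017426 -0.05515739  1.7858875 ] 102.32381648993967
[-0.2  0.4 -0.7  0.   0.3  0.8  0.5  0.8 -0.  -0.7  1.2  0.1  0.  -0.
 -0.2  0.1  0.9 -0.2  0.9  0.2]
[[ 0.62188382 -0.16192253  0.04580622]
 [ 0.54861205 -0.17793026  0.04580622]
 [ 0.57877429  0.03540153  0.04340063]
 [ 0.50550252  0.01939379  0.04340063]
 [ 0.60636294  0.08481704  0.07521609]
 [ 0.4598194   0.05280156  0.07521609]] [[ 0.56017426 -0.05515739  0.034     ]]
[ 0.56071535 -0.05462643  1.78258588] 102.13464770517352
[-0.3  0.3 -0.9 -0.   0.1  0.5  0.3  0.5 -0.1 -1.   0.8 -0.2  0.2 -0.
  0.  -0.   1.3 -0.1  1.3  0.2]
[ 0.55917157 -0.05560743  1.79567657] 102.884688547213
[-0.2  0.4 -0.5 -0.   0.4  1.5  0.9  1.4 -0.   0.2  1.7  0.9  0.1 -0.
 -0.4  0.3  0.2 -0.5  0.1  0.1]
```

Run:
```python
from h import *
q=np.load("q.npy");q0=bot.get_obs()["eef_pos"]
for y in(37.5,-37.5):
    for x in(-116,99):
        w=world(q,[(x,y,22)])[0];u=np.array([np.cos(q[2]),np.sin(q[2]),0])
        for back in(.060,.033): print(y,x,back,np.round(w-back*u-[0,0,.007],4))
i=bot.camera_info("top");f=210/np.tan(np.radians(i["vertical_fov"])/2)
for n,p,z in(("watch",(407,261),.016),("beaker",(317,162),0)):
    d=i["pose"][:3,:3]@np.array([(p[0]-i["cx"])/f,-(p[1]-i["cy"])/f,-1]);o=i["pose"][:3,3];print(n,o+d*(z-o[2])/d[2])
```

```text
37.5 -116 0.06 [ 0.5614 -0.2365  0.0388]
37.5 -116 0.033 [ 0.5557 -0.2102  0.0388]
37.5 99 0.06 [ 0.5157 -0.0273  0.0575]
37.5 99 0.033 [ 0.5099 -0.0009  0.0575]
-37.5 -116 0.06 [ 0.6347 -0.2205  0.0388]
-37.5 -116 0.033 [ 0.6289 -0.1942  0.0388]
-37.5 99 0.06 [ 0.589  -0.0113  0.0575]
-37.5 99 0.033 [0.5832 0.0151 0.0575]
watch [ 0.4729926  -0.32598474  0.016     ]
beaker [ 0.76735871 -0.07656907  0.        ]
```

Emit:
step_arm:
  targets: "-1 0.793 0.47 -0.141 0 0 1;-1 0.793 0.47 -0.141 0 0 1;-1 0.793 0.47 -0.141 0 0 1;-1 0.793 0.47 -0.141 0 0 1;-1 0.793 0.47 -0.141 0 0 1;-1 0.793 0.47 -0.141 0 0 1;-1 0.793 0.47 -0.141 0 0 1;-1 0.793 0.47 -0.141 0 0 1;-1 0.793 0.47 -0.141 0 0 1;-1 0.793 0.47 -0.141 0 0 1"

```text
clock: 0.93
eef_pos: [0.5208, -0.2603, 0.1674]
tool_rot: [0.847, 0.532, -0.0, -0.0]
ft_force: [0.2, -0.3, 0.3]
grip_width: 0.0002
grasp_force: 0.0
```

Emit:
step_arm:
  targets: "-1 0.06 0.035 -0.015 0 0 0.845;-1 0.06 0.035 -0.015 0 0 0.845;-1 0.06 0.035 -0.015 0 0 0.845;-1 0.06 0.035 -0.015 0 0 0.845;-1 0.06 0.035 -0.015 0 0 0.845;-1 0.06 0.035 -0.015 0 0 0.845;-1 0.06 0.035 -0.015 0 0 0.845;-1 0.06 0.035 -0.015 0 0 0.845"

```text
clock: 1.6
eef_pos: [0.5493, -0.2442, 0.1603]
tool_rot: [0.628, 0.779, -0.0, -0.001]
ft_force: [-0.4, 0.9, -0.2]
grip_width: -0.0003
grasp_force: 0.0
```

Emit:
step_arm:
  targets: "-1 0.023 0.014 0 0 0 0;-1 0.023 0.014 -0.07 0 0 0;-1 0.023 0.014 -0.13 0 0 0;-1 0.023 0.014 -0.19 0 0 0;-1 0.023 0.014 -0.22 0 0 0;-1 0.023 0.014 -0.242 0 0 0;-1 0.023 0.014 -0.242 0 0 0;-1 0.023 0.014 -0.242 0 0 0"

```text
clock: 2.27
eef_pos: [0.5616, -0.2372, 0.0398]
tool_rot: [0.627, 0.779, 0.0, -0.0]
ft_force: [0.4, -0.7, 0.7]
grip_width: 0.0
grasp_force: 0.0
```

```bash
cat > look.py <<'E'
import sys;from h import *
o=bot.get_obs();print(o["eef_pos"],o["ft_force"])
a=bot.camera("top")[170:285,245:395,::-1];b=bot.camera("scene")[150:290,150:330,::-1]
a=cv2.resize(a,(600,460),interpolation=cv2.INTER_CUBIC);b=cv2.resize(b,(600,467),interpolation=cv2.INTER_CUBIC)[:460]
cv2.imwrite(sys.argv[1],cv2.resize(np.hstack([a,b]),(800,307)))
E
python3 look.py pics/l1.png
```

```text
[ 0.5615584  -0.23721184  0.0398135 ] [ 0.35730331 -0.70197204  0.68020239]
```

View pics/l1.png

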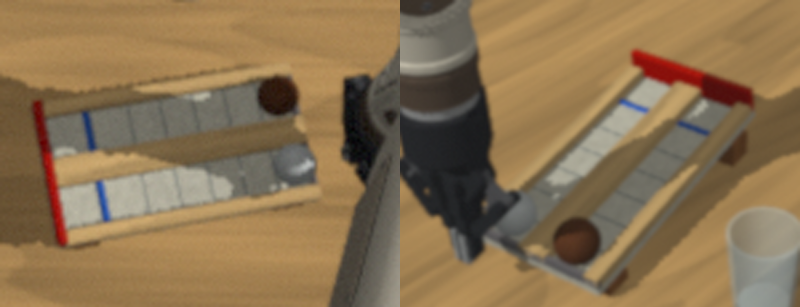

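The finger, at about (355,125) in the left half and (470,225) in the right, stands in line behind the metal ball. I'll start a slow push.

Emit:
step_arm:
  targets: "-1 -0.0026 0.0117 0 0 0 0;-1 -0.0051 0.0235 0 0 0 0;-1 -0.0077 0.0352 0 0 0 0;-1 -0.0094 0.043 0 0 0 0;-1 -0.0102 0.0469 0 0 0 0;-1 -0.0109 0.0499 0 0 0 0;-1 -0.0115 0.0528 0 0 0 0;-1 -0.0124 0.0567 0 0 0 0;-1 -0.0132 0.0606 0.001 0 0 0;-1 -0.0145 0.0665 0.001 0 0 0"

```text
clock: 3.2
eef_pos: [0.5539, -0.2043, 0.0404]
tool_rot: [0.627, 0.779, -0.0, 0.0]
ft_force: [-0.8, 0.3, 0.2]
grip_width: -0.0003
grasp_force: 0.1
```

Emit:
step_arm:
  targets: "-1 -0.002 0.01 0.001 0 0 0;-1 -0.0043 0.02 0.002 0 0 0;-1 -0.0065 0.03 0.003 0 0 0;-1 -0.0087 0.04 0.004 0 0 0;-1 -0.0109 0.05 0.0045 0 0 0;-1 -0.0131 0.06 0.0055 0 0 0;-1 -0.0153 0.07 0.006 0 0 0;-1 -0.0175 0.08 0.007 0 0 0;-1 -0.0197 0.09 0.008 0 0 0;-1 -0.0218 0.1 0.009 0 0 0"

```text
clock: 4.03
eef_pos: [0.5428, -0.1536, 0.0449]
tool_rot: [0.627, 0.779, -0.0, -0.0]
ft_force: [0.3, -0.2, -0.7]
grip_width: 0.0001
grasp_force: 0.1
```

Emit:
step_arm:
  targets: "-1 -0.0022 0.01 0.001 0 0 0;-1 -0.0043 0.02 0.002 0 0 0;-1 -0.0065 0.03 0.003 0 0 0;-1 -0.0087 0.04 0.004 0 0 0;-1 -0.0109 0.05 0.0045 0 0 0;-1 -0.0131 0.06 0.0055 0 0 0;-1 -0.0153 0.07 0.006 0 0 0;-1 -0.0175 0.08 0.007 0 0 0;-1 -0.0197 0.09 0.008 0 0 0;-1 -0.0218 0.1 0.009 0 0 0"

```text
clock: 4.87
eef_pos: [0.5319, -0.1037, 0.0494]
tool_rot: [0.627, 0.779, 0.0, -0.0]
ft_force: [0.9, -0.3, 0.1]
grip_width: -0.0002
grasp_force: 0.1
```

```bash
python3 look.py pics/l2.png; python3 -c "
import numpy as np;from h import *
q=np.load('q.npy');r,t=track(q);print(r.inv().apply(bot.get_obs()['eef_pos']-t)*1000)"
```

```text
[ 0.5318753  -0.10366036  0.04935663] [ 0.88328488 -0.34563815  0.05114856]
[-39.46084988  38.04070695  18.8801281 ]
```

View pics/l2.png

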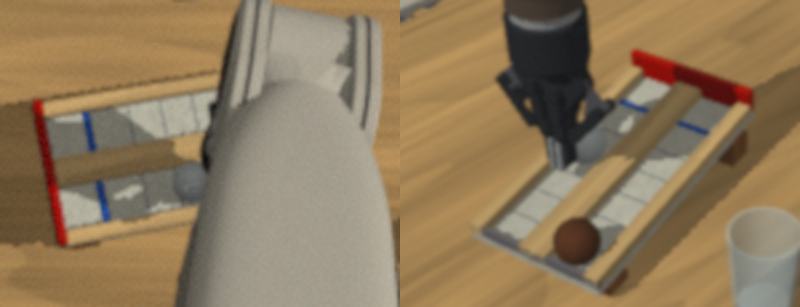

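Emit:
step_arm:
  targets: "-1 -0.0022 0.01 0.001 0 0 0;-1 -0.0043 0.02 0.002 0 0 0;-1 -0.0065 0.03 0.003 0 0 0;-1 -0.0087 0.04 0.004 0 0 0;-1 -0.0109 0.05 0.0045 0 0 0;-1 -0.0131 0.06 0.0055 0 0 0;-1 -0.0153 0.07 0.006 0 0 0;-1 -0.0175 0.08 0.007 0 0 0;-1 -0.0197 0.09 0.008 0 0 0;-1 -0.0218 0.1 0.009 0 0 0"

```text
clock: 5.8
eef_pos: [0.521, -0.0536, 0.0539]
tool_rot: [0.627, 0.779, -0.0, -0.0]
ft_force: [-0.2, -0.0, -0.9]
grip_width: -0.0001
grasp_force: 0.1
```

Emit:
step_arm:
  targets: "-1 -0.0014 0.006 0.0006 0 0 0;-1 -0.0026 0.012 0.001 0 0 0;-1 -0.004 0.018 0.0016 0 0 0;-1 -0.0053 0.024 0.002 0 0 0;-1 -0.0065 0.03 0.0026 0 0 0;-1 -0.0079 0.036 0.003 0 0 0;-1 -0.0092 0.042 0.0037 0 0 0;-1 -0.0105 0.048 0.004 0 0 0;-1 -0.0118 0.054 0.0047 0 0 0;-1 -0.0131 0.06 0.0053 0 0 0"

```text
clock: 6.63
eef_pos: [0.5145, -0.0239, 0.0565]
tool_rot: [0.627, 0.779, -0.0, 0.0]
ft_force: [-0.1, -0.7, 1.1]
grip_width: -0.0004
grasp_force: 0.8
```

Emit:
step_arm:
  targets: "-1 -0.0009 0.004 0.0006 0 0 0;-1 -0.0018 0.008 0.001 0 0 0;-1 -0.0027 0.012 0.0013 0 0 0;-1 -0.0036 0.016 0.0016 0 0 0;-1 -0.0044 0.02 0.002 0 0 0;-1 -0.0053 0.024 0.0023 0 0 0;-1 -0.0061 0.028 0.0026 0 0 0;-1 -0.007 0.032 0.003 0 0 0;-1 -0.0079 0.036 0.0033 0 0 0;-1 -0.0086 0.039 0.0036 0 0 0"

```text
clock: 7.47
eef_pos: [0.5101, -0.0044, 0.0582]
tool_rot: [0.627, 0.779, -0.0, -0.0]
ft_force: [-0.6, 0.2, -0.4]
grip_width: -0.0004
grasp_force: 0.0
```

```bash
python3 look.py pics/l3.png; python3 -c "
import numpy as np;from h import *
q=np.load('q.npy');r,t=track(q);print(r.inv().apply(bot.get_obs()['eef_pos']-t)*1000)"
```

```text
[ 0.51012435 -0.00438918  0.05822165] [-0.59474586  0.23245897 -0.41021135]
[62.16640081 37.98675756 18.93127478]
```

View pics/l3.png

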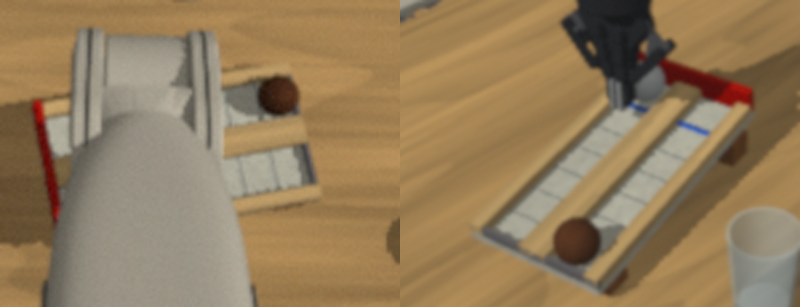

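The metal ball, at about (650,82) in the right half, appears past the blue ridge. The pad force also rose and then dropped, which fits a crossing. I'll nudge it 3 mm further and back off slowly.

Emit:
step_arm:
  targets: "-1 -0.0006 0.003 0.0003 0 0 0;-1 -0.0013 0.006 0.0006 0 0 0;-1 -0.0013 0.006 0.0006 0 0 0;-1 0 0 0 0 0 0;-1 0.0043 -0.02 0 0 0 0;-1 0.0109 -0.05 0 0 0 0;-1 0.0175 -0.08 0.02 0 0 0;-1 0.024 -0.11 0.08 0 0 0;-1 0.028 -0.13 0.14 0 0 0;-1 0.03 -0.14 0.2 0 0 0"

```text
clock: 8.4
eef_pos: [0.525, -0.0769, 0.159]
tool_rot: [0.628, 0.778, -0.001, -0.0]
ft_force: [1.2, 0.4, 0.4]
grip_width: 0.0002
grasp_force: 0.0
```

```bash
python3 look.py pics/l4.png; python3 -c "
from h import *
q=np.load('q.npy');s=(proj('scene',world(q,[(96,37.5,22),(80,37.5,22)]))-[150,150])*600/180*2/3+[400,0];print(s)"
```

```text
[ 0.5250068  -0.07693946  0.15898564] [1.24180205 0.43122796 0.44246161]
[[638.19617434  84.6734426 ]
 [629.65079965  93.21060556]]
```

View pics/l4.png

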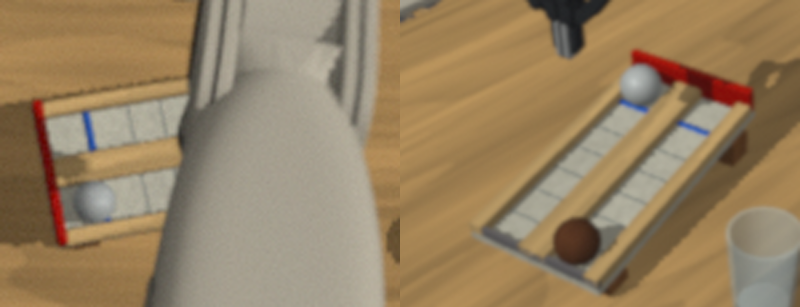

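The metal ball rests behind the ridge, at (640,84) against an expected (638,85). Next is the wooden ball.

Emit:
step_arm:
  targets: "-1 0.219 -0.287 0 0 0 0;-1 0.219 -0.287 0 0 0 0;-1 0.219 -0.287 0 0 0 0;-1 0.219 -0.287 0 0 0 0;-1 0.219 -0.287 0 0 0 0;-1 0.219 -0.287 0 0 0 0;-1 0.219 -0.287 0 0 0 0;-1 0.219 -0.287 0 0 0 0"

```text
clock: 9.17
eef_pos: [0.6337, -0.2176, 0.1573]
tool_rot: [0.627, 0.779, -0.0, -0.001]
ft_force: [0.5, 0.2, -0.3]
grip_width: -0.0004
grasp_force: 0.0
```

Emit:
step_arm:
  targets: "-1 0.002 -0.006 -0.06 0 0 0;-1 0.002 -0.006 -0.12 0 0 0;-1 0.002 -0.006 -0.18 0 0 0;-1 0.002 -0.006 -0.215 0 0 0;-1 0.002 -0.006 -0.236 0 0 0;-1 0.002 -0.006 -0.236 0 0 0;-1 0.002 -0.006 -0.236 0 0 0"

```text
clock: 9.75
eef_pos: [0.6356, -0.2203, 0.0409]
tool_rot: [0.627, 0.779, -0.0, -0.0]
ft_force: [0.0, -0.1, -0.4]
grip_width: -0.0003
grasp_force: 0.0
```

Emit:
step_arm:
  targets: "-1 -0.0035 0.0117 -0.002 0 0 0;-1 -0.0065 0.0235 -0.003 0 0 0;-1 -0.0095 0.0352 -0.003 0 0 0;-1 -0.0112 0.043 -0.003 0 0 0;-1 -0.012 0.0469 -0.003 0 0 0;-1 -0.0127 0.0499 -0.003 0 0 0;-1 -0.0133 0.0528 -0.003 0 0 0;-1 -0.0142 0.0567 -0.0025 0 0 0;-1 -0.015 0.0606 -0.002 0 0 0;-1 -0.0163 0.0665 -0.002 0 0 0"

```text
clock: 10.58
eef_pos: [0.6276, -0.1881, 0.0392]
tool_rot: [0.627, 0.779, -0.0, 0.0]
ft_force: [0.1, 0.6, -0.3]
grip_width: -0.0001
grasp_force: 0.1
```

Emit:
step_arm:
  targets: "-1 -0.0022 0.01 0.001 0 0 0;-1 -0.0043 0.02 0.002 0 0 0;-1 -0.0065 0.03 0.003 0 0 0;-1 -0.0087 0.04 0.004 0 0 0;-1 -0.0109 0.05 0.0045 0 0 0;-1 -0.0131 0.06 0.0055 0 0 0;-1 -0.0153 0.07 0.006 0 0 0;-1 -0.0175 0.08 0.007 0 0 0;-1 -0.0197 0.09 0.008 0 0 0;-1 -0.0218 0.1 0.009 0 0 0"

```text
clock: 11.42
eef_pos: [0.6166, -0.1374, 0.0438]
tool_rot: [0.627, 0.779, 0.0, 0.0]
ft_force: [0.4, 0.1, 0.0]
grip_width: 0.0
grasp_force: 0.0
```

Emit:
step_arm:
  targets: "-1 -0.0022 0.01 0.001 0 0 0;-1 -0.0043 0.02 0.002 0 0 0;-1 -0.0065 0.03 0.003 0 0 0;-1 -0.0087 0.04 0.004 0 0 0;-1 -0.0109 0.05 0.0045 0 0 0;-1 -0.0131 0.06 0.0055 0 0 0;-1 -0.0153 0.07 0.006 0 0 0;-1 -0.0175 0.08 0.007 0 0 0;-1 -0.0197 0.09 0.008 0 0 0;-1 -0.0218 0.1 0.009 0 0 0"

```text
clock: 12.25
eef_pos: [0.6057, -0.0874, 0.0483]
tool_rot: [0.627, 0.779, -0.0, 0.0]
ft_force: [0.4, 0.1, -0.0]
grip_width: -0.0004
grasp_force: 0.0
```

```bash
python3 look.py pics/l5.png; python3 -c "
from h import *
q=np.load('q.npy');r,t=track(q);print(r.inv().apply(bot.get_obs()['eef_pos']-t)*1000)"
```

```text
[ 0.60568251 -0.0874089   0.0483197 ] [ 0.35725509  0.12742775 -0.03149439]
[-39.37324691 -37.62464186  17.87912546]
```

View pics/l5.png

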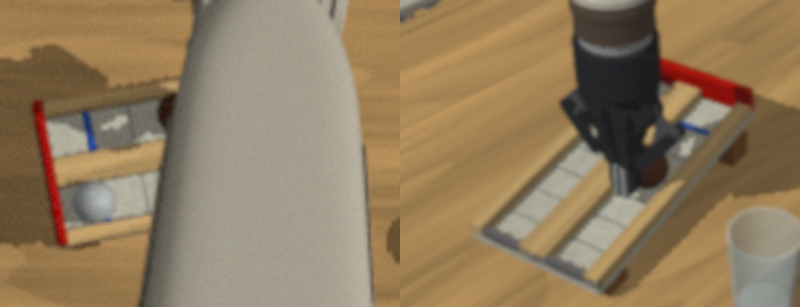

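The wooden ball, at (655,168) in the right half, moves along ahead of the finger, and the metal ball still lies at (96,202) in the left half. I'll repeat the same push.

Emit:
step_arm:
  targets: "-1 -0.0022 0.01 0.001 0 0 0;-1 -0.0043 0.02 0.002 0 0 0;-1 -0.0065 0.03 0.003 0 0 0;-1 -0.0087 0.04 0.004 0 0 0;-1 -0.0109 0.05 0.0045 0 0 0;-1 -0.0131 0.06 0.0055 0 0 0;-1 -0.0153 0.07 0.006 0 0 0;-1 -0.0175 0.08 0.007 0 0 0;-1 -0.0197 0.09 0.008 0 0 0;-1 -0.0218 0.1 0.009 0 0 0"

```text
clock: 13.18
eef_pos: [0.5948, -0.0374, 0.0528]
tool_rot: [0.627, 0.779, 0.0, 0.0]
ft_force: [-0.2, 0.2, 0.6]
grip_width: -0.0002
grasp_force: 0.0
```

Emit:
step_arm:
  targets: "-1 -0.0014 0.006 0.0006 0 0 0;-1 -0.0026 0.012 0.001 0 0 0;-1 -0.004 0.018 0.0016 0 0 0;-1 -0.0053 0.024 0.002 0 0 0;-1 -0.0065 0.03 0.0026 0 0 0;-1 -0.0079 0.036 0.003 0 0 0;-1 -0.0092 0.042 0.0037 0 0 0;-1 -0.0105 0.048 0.004 0 0 0;-1 -0.0118 0.054 0.0047 0 0 0;-1 -0.0131 0.06 0.0053 0 0 0"

```text
clock: 14.02
eef_pos: [0.5883, -0.0077, 0.0554]
tool_rot: [0.627, 0.779, -0.0, 0.0]
ft_force: [0.7, -0.5, 0.8]
grip_width: 0.0002
grasp_force: 0.3
```

Emit:
step_arm:
  targets: "-1 -0.0009 0.004 0.0006 0 0 0;-1 -0.0018 0.008 0.001 0 0 0;-1 -0.0027 0.012 0.0013 0 0 0;-1 -0.0036 0.016 0.0016 0 0 0;-1 -0.0044 0.02 0.002 0 0 0;-1 -0.0053 0.024 0.0023 0 0 0;-1 -0.0061 0.028 0.0026 0 0 0;-1 -0.007 0.032 0.003 0 0 0;-1 -0.0079 0.036 0.0033 0 0 0;-1 -0.0086 0.039 0.0036 0 0 0"

```text
clock: 14.85
eef_pos: [0.584, 0.0119, 0.0572]
tool_rot: [0.627, 0.779, 0.0, -0.0]
ft_force: [-0.2, 0.4, -0.2]
grip_width: 0.0
grasp_force: 0.0
```

Emit:
step_arm:
  targets: "-1 -0.0006 0.003 0.0003 0 0 0;-1 -0.0013 0.006 0.0006 0 0 0;-1 -0.0013 0.006 0.0006 0 0 0;-1 0 0 0 0 0 0;-1 0.0043 -0.02 0 0 0 0;-1 0.0109 -0.05 0 0 0 0;-1 0.0175 -0.08 0.02 0 0 0;-1 0.024 -0.11 0.08 0 0 0;-1 0.028 -0.13 0.14 0 0 0;-1 0.03 -0.14 0.2 0 0 0"

```text
clock: 15.68
eef_pos: [0.5988, -0.061, 0.1578]
tool_rot: [0.628, 0.778, -0.001, -0.0]
ft_force: [1.2, 0.5, -0.9]
grip_width: 0.0002
grasp_force: 0.0
```

Emit:
step_arm:
  targets: "-1 0 -0.05 0.03 0 0 0;-1 0 -0.12 0.06 0 0 0;-1 0 -0.2 0.08 0 0 0;-1 0 -0.26 0.08 0 0 0;-1 0 -0.3 0.08 0 0 0;-1 0 -0.3 0.08 0 0 0;-1 0 -0.3 0.08 0 0 0;-1 0 -0.3 0.08 0 0 0"

```text
clock: 16.35
eef_pos: [0.5987, -0.2087, 0.1969]
tool_rot: [0.627, 0.779, 0.0, -0.0]
ft_force: [-0.4, 0.4, -0.8]
grip_width: 0.0005
grasp_force: 0.0
```

```bash
python3 look.py pics/l6.png
```

```text
[ 0.59869148 -0.20868697  0.19687248] [-0.43273943  0.38865763 -0.76553487]
```

View pics/l6.png

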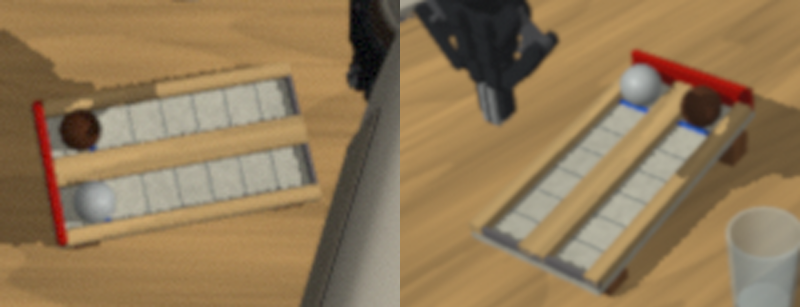

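Both balls rest between the ridge and the stop (metal at (95,201), wood at (80,130) in the left half), and the arm is clear.

```bash
python3 -c "
from workcell import bot
print(bot.job_done())"
```

```text
the job is handed in; nothing more can be done
None
```

The job is handed in: I pushed the metal ball, then the wooden ball, over the ridge, and the last picture showed both at rest below the red stop with the arm clear (about 16 s used).

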